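Dock the transport monitor and cam-lock its sled

TASK

Put the transport monitor back in its docking station by pushing with the outside of the fingers, never taking the lever's knob between them: first push the red-knobbed lever of the cam lock round to its open stop at the green dot, so that the brass cam stands clear of the sled's roller, then push the blue-fronted sled all the way home into the dock. Last, push the lever back to its locked stop at the red dot, so that the cam stands behind the roller; the monitor stays lying in its sled and the other things on the desk stay where they are.

Things in the scene. Friction and masses are not known exactly. Their poses are not given: they have to be found in the camera images.
- dock: Fixed docking station: white base 300 x 150 x 14 mm (x -155 to 145 mm), with a 55 mm radius lobe round the cam pivot on its right (-y) side. Origin on the desk under the base; x is the way the sled goes home (away from the robot), y left, z up. Far end: connector tower at x 85 to 140 mm, 140 mm wide, 100 mm high. Seen-only dots on the lobe mark the lever's stops: red locked, green open.
- cam (a joint): Turn of the cam lock, rad: 0 = locked (nose in the path of the sled's roller), 1.745 = open stop (cam low; the roller passes above 1.45). Grows anticlockwise seen from above. Pear-shaped brass plate cam (nose 33 mm from the pivot) under a steel lever, lever top 50 mm above the desk. Stays where left; friction 0.25 N m, 4 N at the knob. Two 8 mm stop pins stand 30 mm from the pivot, 50 mm high.
- cam_pivot (a point): Point on the cam's vertical axis, 30 mm above the desk; in the dock's frame at x -50, y -102 mm. Seen from here in the dock's frame (degrees anticlockwise from +x) the locked lever points at 225 (towards the robot and to the right) and the open lever at 325 (away and to the right).
- lever_knob (a point): Centre of the upright red cylindrical knob at the lever's end: diameter 18 mm, from 42 to 80 mm above the desk; this point is 65 mm above the desk and 70 mm from the cam's axis. It can be pushed either way round by closed fingers alongside it; it must not come between the fingers.
- sled (a joint): Travel of the sled in m: 0 = fully out, towards the robot, 0.080 = fully home against its end stop. It slides along the dock's x with about 4 N of friction and stays where it is left. While the cam is locked its nose stops the sled's roller at 0.0445; home, the roller is just past the nose, which then keeps it in.
- sled_front (a point): Centre of the front face of the sled's blue bumper with its black ribbed pad, facing the robot: face 130 mm wide, from 20 to 66 mm above the desk, 22 mm thick (the monitor stands 12 mm higher close behind it); this point is on the face, 44 mm above the desk. Push here along the dock's x.
- sled_floor (a point): Centre of the sled's pocket floor, 30 mm above the desk; z up. The monitor rests on it between lips 14 mm high (8 mm at the far end). On the sled's right side a steel roller of 16 mm diameter (follower) stands out 22 mm.
- monitor: Transport patient monitor, loose in the sled's pocket: white case 134 x 116 x 48 mm, 0.6 to 1 kg, dark screen with green, yellow and blue traces facing up. Origin at the centre of its underside, z up; it rides with the sled and must stay lying in it.
- lotion: Bystander: white pump bottle with a blue band, 62 mm across, 193 mm high; origin at the centre of its base.
- pen_cup: Bystander: black pen cup, 76 mm across, 90 mm high, with pens to 142 mm; origin at the centre of its base.
- stapler: Bystander: blue and black stapler 135 x 36 x 55 mm; origin under its centre, x along its length.
- thermometer: Bystander: white forehead thermometer lying flat, 137 mm long, its 90 mm grip to one side (-y), 36 mm high; origin under the middle of its barrel.
- pill_bottle: Bystander: amber pill bottle with a white cap, 42 mm across, 75 mm high; origin at the centre of its base.
- mouse: Bystander: black computer mouse 105 x 60 x 30 mm; origin under its centre.
- mug: Bystander: blue mug, 80 mm across, 92 mm high; origin at the centre of its base.

How it is judged:
On the way, in this order (a step that is already met when the one before it is completed fails the run):
1. the cam is turned to its low point while the sled is still out (value of joint cam above 1.5 rad and value of joint sled below 0.05 m), for 0.1 s.
2. the sled is home with the cam at its low point (value of joint cam above 1.4 rad and value of joint sled above 0.076 m), for 0.1 s.
At the end, for the whole second after the job is handed in: The sled is home (travel over 76 of 80 mm), the cam lever is back at its locked stop (within 0.15 rad), both at rest, and the monitor lies flat in the sled's pocket (raised less than 4 mm, off centre less than 8 mm) (value of joint sled above 0.076 m and value of joint cam below 0.15 rad and velocity of joint sled between -0.005 and 0.005 m/s and velocity of joint cam between -0.05 and 0.05 rad/s and z of monitor in the frame of sled_floor below 0.004 m and horizontal distance between monitor and sled_floor below 0.008 m and angle between monitor's own z axis and vertical below 0.05 rad); the robot touches nothing.
It fails at once if the monitor is lifted or tipped out of its sled (z of monitor in the frame of sled_floor above 0.008 m or angle between monitor's own z axis and vertical above 0.12 rad).
It fails at once if another thing on the desk is moved by more than 25 mm (distance of any of lotion, pen_cup, stapler, thermometer, pill_bottle, mouse, mug from where it was at the start of the episode above 0.025 m).
It fails at once if the lever's knob is taken between the fingers (horizontal distance between the grasp point and lever_knob below 0.012 m and height (world z) of the grasp point below 0.095 m).
It also fails if it takes over 72 s, if anything falls off the work surface, if the arm or the gripper's body presses on something with over 40 N, if the wrist force passes 120 N, or if a joint passes its speed limit or range.

ROBOT

A 6-joint arm with a two-finger parallel gripper is mounted at the origin on the work surface. World frame = base frame: x ahead of the robot, y to its left, z up, the work surface at z = 0. Lengths are in m, angles in rad, forces in N, time in s.
With the tool pointing down it reaches from about 0.2 to 0.875 m from the base axis. Payload 3.4 kg.
Tool frame: the origin (TCP) lies at the very end of the fingers, on their centre line; the grasp point (between the pads) lies 19 mm behind it (manip.grip_point_offset is the distance from the TCP to the grasp point, in m); z points along the fingers, x is the direction in which the jaws open and shut, and the axes are right-handed (so a half turn about z gives the same grasp; the last joint's range is limited). The gripper opens to 94 mm and grips with 3 to 60 N. Pads are 16 mm wide; open, the fingers measure 119 mm over their backs; the gripper's body (75 mm by 177 mm) begins 78 mm behind the grasp point.
Start: joints at [-1.243, 0.276, 1.505, -0, 1.361, -0.121], TCP at [0.249, -0.518, 0.205] pointing down, gripper open.
Joint ranges: [-2.89, 2.89], [-0.75, 2.08], [0.22, 2.7], [-1.18, 4.32], [0.11, 2.71], [-2.7, 2.7]. Speed limits (rad/s): [2.57, 2.57, 3.14, 3.14, 3.14, 3.14].

INTERFACE

Orientations are given as a unit quaternion [w, x, y, z].
In Python, from station import manip gives the robot as it stands.
- The arm moves only by the tool jog_arm, never from a script. Its argument "plan" is a list of rows, each an object with "dp": the shift along the tool's x, y, z in units of 25 mm (1.0 is 25 mm), a list of three; "turn": the turn, a rotation vector about the tool's x, y, z in degrees, a list of three. A call has 1 to 12 rows; each row is the pose to reach, as a shift and turn from the pose commanded when the call began, along the tool's axes at that moment; what a row does not reach only later rows make up. A row lasts 1/10 s, in which the tool goes at most 50 mm and 8.59 degrees, less where a joint would pass 70% of its speed; a pose out of reach is approached as far as the arm can. A call with a gripper value outside its range is refused whole. "claw" is the finger opening in mm, from 0 to 94, set as the call begins (left out, the last holds). The fingers move at their own pace and stop on an object; "squeeze" is the grip in N (left out, the last holds). Time passes only in rows, so rows that repeat a pose let the fingers close. It gives the time, the measured TCP pose, the force and the opening at its end, in the units of the state.
- manip.read_state(): the state, without advancing time (a new reading comes with each control period).
- manip.get_image(name): name is "scene" or "top"; returns a dict with "img" (480x640x3 uint8, red, green, blue), "z_map" (480x640 float32, m along the optical axis (not along the pixel's ray), 0 where there is no reading), "fx", "fy", "cx", "cy" (pixels), "world_from_camera" (4x4, takes a point from camera to world coordinates). Camera axes: x right, y up, looking along -z (the intrinsics and any distortion apply to the point x, -y, -z); pixel columns grow to the right and rows downward; lengths in m; the calibration is good to about 2 mm. A picture is of the moment at which its call begins.
- manip.job_done(): hands the job in, once; it reports no verdict.
The state is a dict: "t": time; "qpos": joint angles; "qd": joint speeds; "effort": joint torques, N m; "tool_pos": TCP position; "orientation": TCP orientation; "force": force on the tool from outside, world axes, zero at the start; "moment": the same for the moment, N m; "width": finger opening in m.
Only numpy, scipy, OpenCV 4.12 (cv2) and the standard library are available. Lean on these libraries where they do the work, as an engineer would, in place of code of your own. Each camera call takes 0.05 s, during which the arm holds its last target.

## Working session

There is one attempt and no reset: what is moved stays moved. The work goes in short steps, Python scripts to look and compute and a tool call to move; the robot and the scene stay as the last step left them, time stands still between calls to the robot, and variables do not carry over. Pictures are saved under pics/ and viewed, and the job is handed in when it is done.

Besides the shell and the picture viewer there is one more tool, called after "Emit:" by a JSON object that holds its "fn" and its "kwargs", one argument or row to a line. jog_arm: Moves the arm, as the interface text tells. Its arguments: {"type":"object","properties":{"plan":{"type":"array","items":{"type":"object","properties":{"dp":{"type":"array","items":{"type":"number"}},"turn":{"type":"array","items":{"type":"number"}}}}},"claw":{"type":"number"},"squeeze":{"type":"number"}},"required":["plan"]}

```bash
mkdir -p pics; ls; python3 - <<'E'
from station import manip
import cv2,numpy as np
for n in ("scene","top"):
    d=manip.get_image(n); cv2.imwrite(f"pics/{n}0.png",d["img"][:,:,::-1]); np.savez(f"{n}0.npz",**d)
    print(n,d["fx"],d["fy"],d["cx"],d["cy"],d["world_from_camera"])
print(manip.read_state())
E
```

```text
pics
scene 462.55804713653725 462.55804713653725 321.15979692149887 234.94545119120525 [[ 0.69403512 -0.40544818  0.59491767  1.16650868]
 [ 0.71991367  0.39806388 -0.5685679  -0.62429605]
 [-0.00629042  0.82289545  0.56815799  0.69276793]
 [ 0.          0.          0.          1.        ]]
top 581.7148716944965 581.7148716944965 327.9374573426157 234.99270286911778 [[ 1.27825209e-02  9.79246559e-01 -2.02269085e-01  1.96808372e-01]
 [-9.99915088e-01  1.30309977e-02 -1.03208019e-04  6.78312611e-03]
 [ 2.53470190e-03  2.02253230e-01  9.79329978e-01  1.64168916e+00]
 [ 0.00000000e+00  0.00000000e+00  0.00000000e+00  1.00000000e+00]]
{'t': 0.1, 'qpos': array([-1.24301026e+00,  2.76523710e-01,  1.50594729e+00, -8.01726386e-06,
        1.36073653e+00, -1.21018109e-01]), 'qd': array([-0.00013647, -0.00099061, -0.00387859, -0.00031831, -0.00037428,
        0.00202004]), 'effort': array([ 1.35899321e-03, -4.05455053e+01, -2.37779850e+01,  7.01970211e-02,
        2.98726873e-02, -4.39094231e-05]), 'tool_pos': array([ 0.24930802, -0.51759105,  0.20471946]), 'orientation': array([-5.05931793e-04,  8.46725761e-01, -5.32028979e-01, -6.29288574e-04]), 'force': array([ 0.27800396, -0.48665152, -0.31162113]), 'moment': array([-0.01812084,  0.04187341, -0.05148968]), 'width': 0.09431639830502038}
```

View pics/scene0.png

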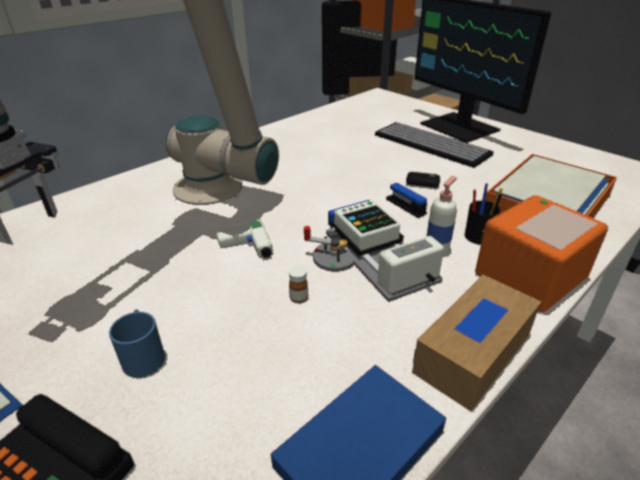

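View pics/top0.png

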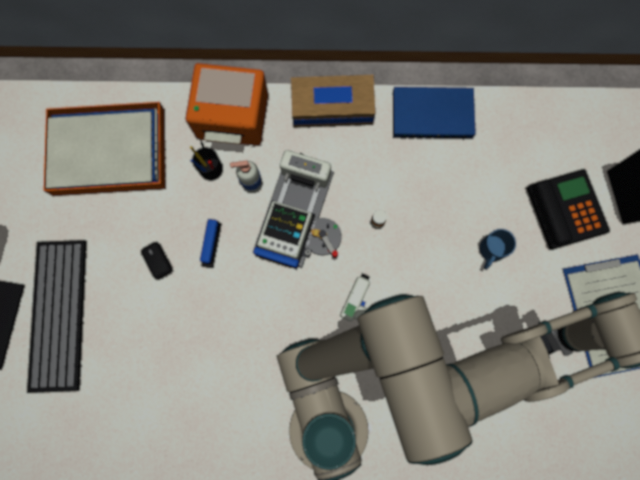

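```bash
cat > h.py <<'E'
import numpy as np,cv2
def load(n): return dict(np.load(n+".npz"))
def px(d,u,v,z=None):
    R=d["world_from_camera"];fx,cx,cy=float(d["fx"]),float(d["cx"]),float(d["cy"])
    r=np.array([(u-cx)/fx,-(v-cy)/fx,-1.])
    w=R[:3,:3]@r;o=R[:3,3]
    s=(z-o[2])/w[2] if z is not None else float(d["z_map"][int(round(v)),int(round(u))])
    return o+s*w
def proj(d,p):
    R=d["world_from_camera"];c=R[:3,:3].T@(np.asarray(p)-R[:3,3])
    return d["cx"]+d["fx"]*c[0]/-c[2], d["cy"]-d["fx"]*c[1]/-c[2]
def crop(d,u0,v0,u1,v1,k,name):
    cv2.imwrite("pics/"+name,cv2.resize(d["img"][v0:v1,u0:u1,::-1],None,fx=k,fy=k,interpolation=cv2.INTER_CUBIC))
E
python3 - <<'E'
from h import *
d=load("top0"); crop(d,235,140,395,290,5,"tc.png".replace("tc","tc0")) if 0 else crop(d,240,145,395,265,5,"tc0.png")
d=load("scene0"); crop(d,270,170,460,310,4,"sc0.png")
E
```

```text
(no output)
```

View pics/tc0.png

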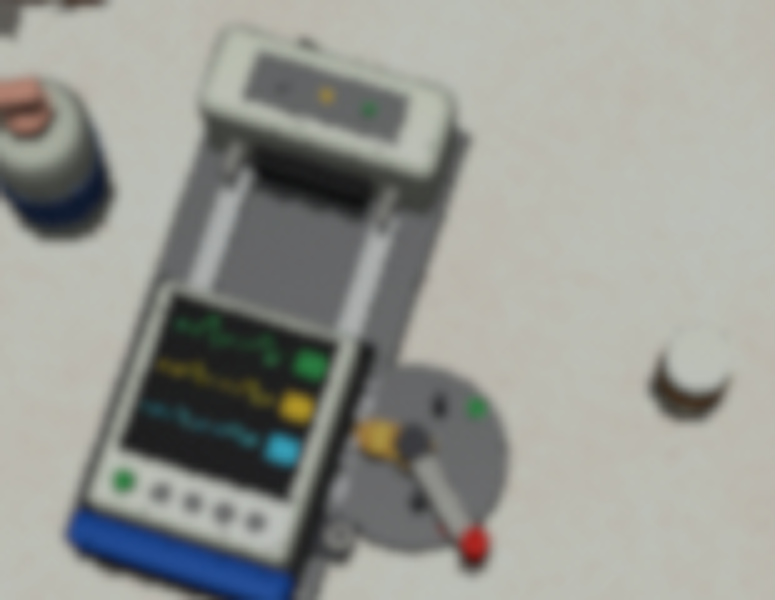

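View pics/sc0.png

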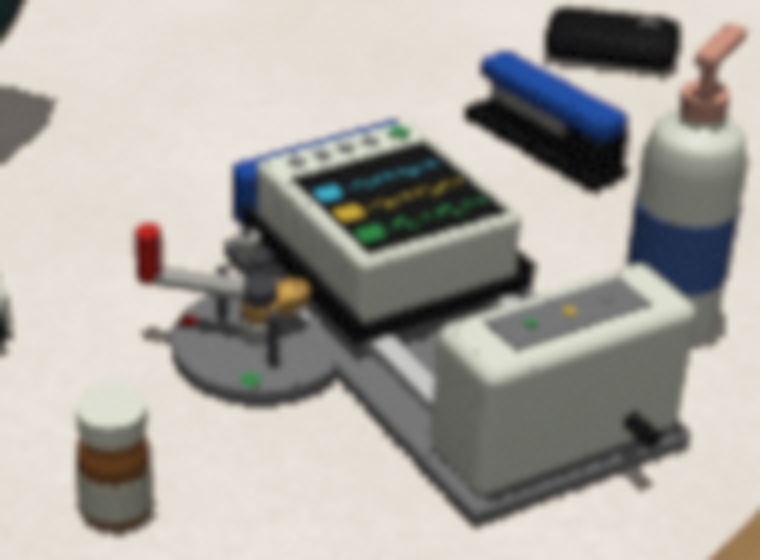

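The top crop shows the knob top at about (335,253), the hub at (323,233), the green dot at (335,226) and the tower at the top. I'll measure these next.

```bash
python3 - <<'E'
from h import *
d=load("top0")
f=lambda a,b:(240+a/5-.4,145+b/5-.4)
for n,a,b,z in [("knob",475,538,.08),("hub",414,438,.055),("green",477,408,.014),("towFL",205,105,.1),("towFR",435,170,.1),("towBL",232,28,.1),("towBR",455,95,.1),("bumpL",72,530,.066),("bumpR",290,598,.066),("lobeR",508,460,.014),("lobeB",412,551,.014),("pill",695,365,.075),("bumpBL",82,508,.066)]:
    p=f(a,b); print(n,np.round(p,1),np.round(px(d,*p,z),4), np.round(px(d,*p),4))
s=load("scene0")
g=lambda a,b:(270+a/4-.4,170+b/4-.4)
for n,a,b,z in [("knobtop",148,230,.08),("green",250,379,.014),("red",189,321,.014),("pill",112,403,.075),("towFR",490,380,.1),("towBR",437,325,.1),("towBL",640,265,.1)]:
    p=g(a,b); print(n,np.round(p,1),np.round(px(s,*p,z),4), np.round(px(s,*p),4))
# blue/red depth masks
for nm,D in (("top",d),("scene",s)):
    I=D["img"].astype(int)
    R,G,B=I[...,0],I[...,1],I[...,2]
    m=(R>130)&(G<60)&(B<60)
    v,u=np.nonzero(m)
    for a,b in zip(u,v):
        q=px(D,a,b)
        if abs(q[0]-.5)<.2 and q[2]<.1 and abs(q[1])<.15: print(nm,a,b,np.round(q,3))
E
```

```text
knob [334.6 252.2] [ 0.4717 -0.0118  0.08  ] [ 0.472  -0.0118  0.0784]
hub [322.4 232.2] [0.5323 0.0225 0.055 ] [0.5332 0.0225 0.0504]
green [335.  226.2] [ 0.559 -0.013  0.014] [ 0.5592 -0.013   0.0131]
towFL [280.6 165.6] [0.71   0.1408 0.1   ] [0.7126 0.1414 0.0923]
towFR [326.6 178.6] [0.6742 0.0127 0.1   ] [0.6851 0.0128 0.0648]
towBL [286.  150.2] [0.7552 0.127  0.1   ] [0.7573 0.1275 0.0943]
towBR [330.6 163.6] [0.7177 0.0021 0.1   ] [ 0.7535  0.0018 -0.006 ]
bumpL [254.  250.6] [0.4757 0.2097 0.066 ] [0.4761 0.21   0.0638]
bumpR [297.6 264.2] [0.4395 0.0889 0.066 ] [0.4449 0.0908 0.0312]
lobeR [341.2 236.6] [ 0.5288 -0.031   0.014 ] [ 0.5321 -0.0314 -0.0024]
lobeB [322.  254.8] [0.4754 0.0231 0.014 ] [0.4775 0.0232 0.0016]
pill [378.6 217.6] [ 0.5714 -0.1326  0.075 ] [ 0.5724 -0.133   0.0708]
bumpBL [256.  246.2] [0.4881 0.2046 0.066 ] [0.4897 0.2057 0.0576]
knobtop [306.6 227.1] [ 0.4767 -0.013   0.08  ] [ 0.4743 -0.0109  0.0779]
green [332.1 264.4] [ 0.562  -0.0115  0.014 ] [ 0.5627 -0.0122  0.0148]
red [316.8 249.8] [0.4949 0.0024 0.014 ] [0.4953 0.0021 0.0144]
pill [297.6
[... 490 characters left out ...]
 -0.01   0.074]
top 335 253 [ 0.47  -0.013  0.077]
top 336 253 [ 0.471 -0.016  0.072]
top 333 254 [ 0.467 -0.008  0.079]
top 334 254 [ 0.467 -0.01   0.077]
top 335 254 [ 0.467 -0.013  0.08 ]
top 336 254 [ 0.468 -0.016  0.075]
top 334 255 [ 0.464 -0.01   0.08 ]
top 335 255 [ 0.465 -0.013  0.076]
top 336 255 [ 0.464 -0.016  0.078]
scene 306 227 [ 0.475 -0.014  0.08 ]
scene 307 227 [ 0.475 -0.01   0.078]
scene 308 227 [ 0.479 -0.01   0.08 ]
scene 305 228 [ 0.473 -0.015  0.077]
scene 306 228 [ 0.475 -0.014  0.077]
scene 307 228 [ 0.477 -0.012  0.078]
scene 308 228 [ 0.48  -0.011  0.078]
scene 305 229 [ 0.475 -0.016  0.075]
scene 306 229 [ 0.476 -0.014  0.075]
scene 307 229 [ 0.479 -0.014  0.076]
```

```bash
cat >> h.py <<'E'
YAW=np.radians(-16.); PIV=np.array([.532,.0225]); 
ex=np.array([np.cos(YAW),np.sin(YAW)]); ey=np.array([-ex[1],ex[0]])
ORG=PIV+.05*ex+.102*ey
def pusher(cam,off):  # off<0 behind (opens), >0 ahead (locks)
    a=YAW+np.radians(225)+cam
    u=np.array([np.cos(a),np.sin(a)]);t=np.array([-u[1],u[0]])
    return PIV+.07*u+off*t, (np.degrees(a)+90+180)%360-180
def cmd(targets,st,pose=None):
    """targets list of (x,y,z,yawdeg)"""
    from scipy.spatial.transform import Rotation as Ro
    q=st["orientation"];R0=Ro.from_quat([q[1],q[2],q[3],q[0]]);p0=np.array(st["tool_pos"])
    print("at",np.round(p0,4),"F",np.round(st["force"],1),"xyaw",round(np.degrees(np.arctan2(*R0.as_matrix()[[1,0],0])),2),"t",st["t"])
    for x,y,z,w in targets:
        c,s=np.cos(np.radians(w)),np.sin(np.radians(w))
        Rt=Ro.from_matrix(np.array([[c,s,0],[s,-c,0],[0,0,-1]]))
        dp=R0.inv().apply(np.array([x,y,z])-p0)/.025
        tr=np.degrees((R0.inv()*Rt).as_rotvec())
        print('{"dp":[%.2f,%.2f,%.2f],"turn":[%.1f,%.1f,%.1f]},'%(*dp,*tr))
E
python3 - <<'E'
from h import *
from station import manip
p,w=pusher(0,-.042); print(p,w,ORG)
cmd([(*p,.2,w),(*p,.12,w),(*p,.056,w)],manip.read_state())
d=load("top0")
print("lotion",px(d,246,167,.19),"knob pred",pusher(0,0), "green", PIV)
E
```

```text
[0.45041462 0.02529735] -61.0 [0.6081781  0.10676683]
at [ 0.2493 -0.5176  0.2047] F [ 0.3 -0.5 -0.3] xyaw -64.29 t 0.1
{"dp":[-16.07,-16.67,0.22],"turn":[-0.0,0.1,-3.3]},
{"dp":[-16.07,-16.67,3.42],"turn":[-0.0,0.1,-3.3]},
{"dp":[-16.07,-16.67,5.98],"turn":[-0.0,0.1,-3.3]},
lotion [0.67500117 0.2231127  0.19      ] knob pred (array([ 0.47077662, -0.01143667]), np.float64(-61.0)) green [0.532  0.0225]
```

Emit:
{"fn": "jog_arm", "kwargs": {
  "plan": [
    {"dp":[-0.7,-0.7,0],"turn":[0,0,0]},
    {"dp":[-2,-2.1,0],"turn":[0,0,0]},
    {"dp":[-3.3,-3.4,0],"turn":[0,0,0]},
    {"dp":[-4.6,-4.8,0],"turn":[0,0,0]},
    {"dp":[-6,-6.2,0],"turn":[0,0,0]},
    {"dp":[-7.4,-7.6,0],"turn":[0,0,0]},
    {"dp":[-8.8,-9,0],"turn":[0,0,0]},
    {"dp":[-10.2,-10.5,0],"turn":[0,0,-1]},
    {"dp":[-11.6,-12,0],"turn":[0,0,-2]},
    {"dp":[-13,-13.4,0],"turn":[0,0,-3.3]},
    {"dp":[-14.4,-14.8,0],"turn":[0,0,-3.3]},
    {"dp":[-15.4,-16,0],"turn":[0,0,-3.3]}
  ],
  "claw": 0,
  "squeeze": 30
}}

```text
t: 1.3
tool_pos: [0.4426, 0.0051, 0.2053]
orientation: [-0.0, 0.862, -0.507, -0.0]
force: [1.0, 0.4, 0.1]
width: 0.0021
```

```bash
python3 - <<'E'
from h import *
from station import manip
p,w=pusher(0,-.042)
cmd([(*p,.2,w),(*p,.12,w),(*p,.056,w)],manip.read_state())
print(manip.read_state()["width"])
E
```

```text
at [0.4426 0.0051 0.2053] F [1.  0.4 0.1] xyaw -60.91 t 1.3
{"dp":[-0.55,-0.67,0.21],"turn":[0.0,0.0,0.1]},
{"dp":[-0.55,-0.67,3.41],"turn":[0.0,0.0,0.1]},
{"dp":[-0.55,-0.67,5.97],"turn":[0.0,0.0,0.1]},
0.002084983038038417
```

Emit:
{"fn": "jog_arm", "kwargs": {
  "plan": [
    {"dp":[-0.5,-0.6,0.2]},
    {"dp":[-0.55,-0.67,1.2]},
    {"dp":[-0.55,-0.67,2.4]},
    {"dp":[-0.55,-0.67,3.6]},
    {"dp":[-0.55,-0.67,4.2]},
    {"dp":[-0.55,-0.67,4.2]}
  ]
}}

```text
invalid input
```

```bash
python3 - <<'E'
from h import *
from station import manip
for n in ("scene","top"):
    d=manip.get_image(n); np.savez(f"{n}1.npz",**d)
    if n=="scene": crop(d,270,150,430,270,5,"sc1.png")
    else: crop(d,260,180,380,270,6,"tc1.png")
p,w=pusher(0,-.042)
cmd([(*p,.056,w)],manip.read_state())
E
```

```text
at [0.444  0.0066 0.2052] F [-0.6 -1.7 -0.1] xyaw -60.62 t 1.4
{"dp":[-0.51,-0.58,5.97],"turn":[-0.1,0.1,0.4]},
```

View pics/sc1.png

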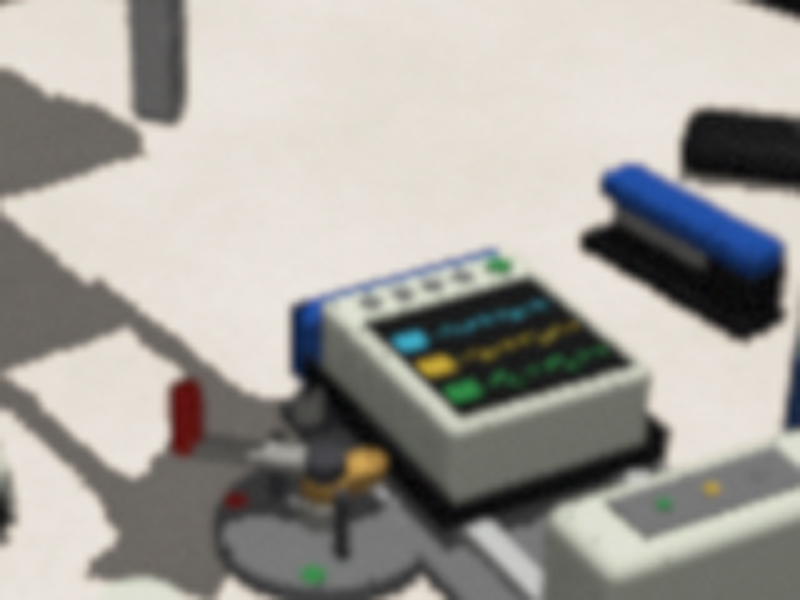

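View pics/tc1.png

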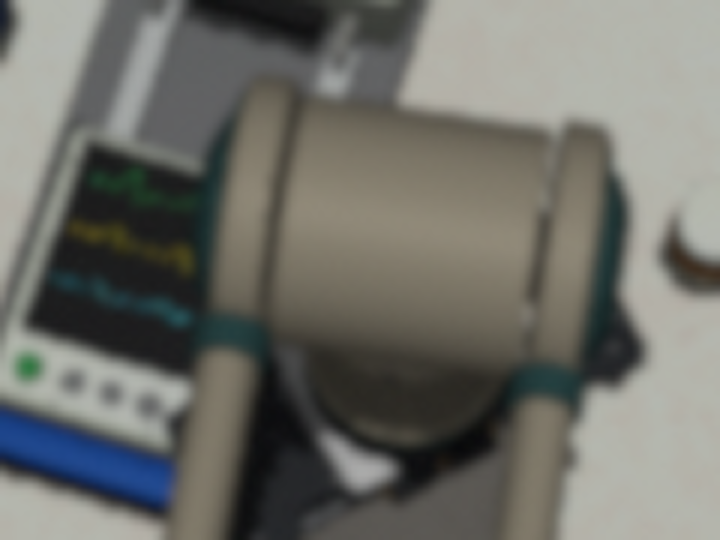

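The finger tip shows at about (302,173) in the scene image, well above the desk. The lever is untouched. Every row needs a "turn", so I'll add one.

Emit:
{"fn": "jog_arm", "kwargs": {
  "plan": [
    {"dp":[-0.5,-0.6,0.2],"turn":[0,0,0]},
    {"dp":[-0.5,-0.6,1.2],"turn":[0,0,0]},
    {"dp":[-0.5,-0.6,2.4],"turn":[0,0,0]},
    {"dp":[-0.5,-0.6,3.4],"turn":[0,0,0]},
    {"dp":[-0.5,-0.6,4.2],"turn":[0,0,0]},
    {"dp":[-0.5,-0.6,4.2],"turn":[0,0,0]}
  ]
}}

```text
t: 2.0
tool_pos: [0.447, 0.0199, 0.0979]
orientation: [0.002, 0.861, -0.508, -0.003]
force: [-0.3, -0.3, -0.2]
width: 0.0006
```

```bash
python3 - <<'E'
from h import *
from station import manip
for n in ("scene",):
    d=manip.get_image(n); np.savez(f"{n}2.npz",**d)
    crop(d,270,170,390,260,6,"sc2.png")
p,w=pusher(0,-.042)
st=manip.read_state()
cmd([(*p,.056,w)],st)
print(proj(d,st["tool_pos"]))
E
```

```text
at [0.4485 0.0199 0.0995] F [ 0.2 -0.6  0.6] xyaw -61.03 t 2.05
{"dp":[-0.15,-0.18,1.74],"turn":[0.2,0.1,-0.0]},
(np.float64(308.53765366048344), np.float64(210.66958972256))
```

View pics/sc2.png

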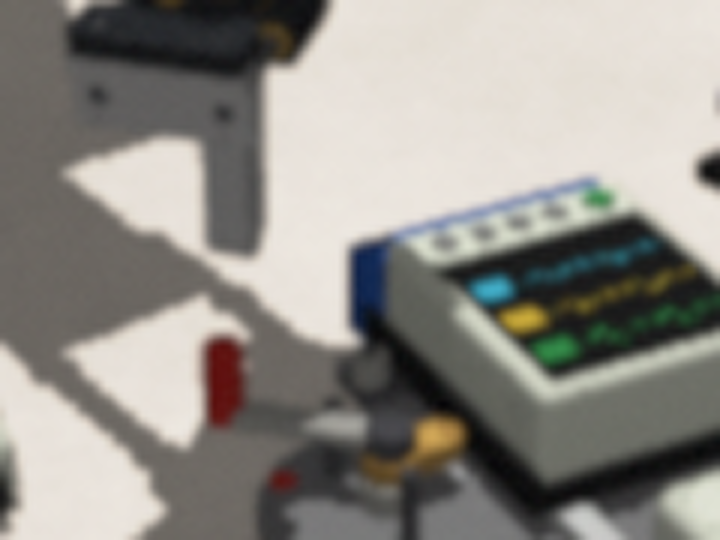

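```bash
python3 - <<'E'
from h import *
d=load("scene2")
from scipy.spatial.transform import Rotation as Ro
psi=np.radians(-61.03);X=np.array([np.cos(psi),np.sin(psi),0]);Y=np.array([np.sin(psi),-np.cos(psi),0])
T=np.array([.4485,.0199,.0995])
for v in range(172,214,3):
    print(v,[tuple(int(round(1000*k)) for k in (q@X,q@Y,q[2])) for u in range(281,316,4) for q in [px(d,u,v)-T]])
E
```

```text
172 [(-363, 219, -103), (76, 25, 138), (72, 17, 138), (69, 9, 137), (66, 1, 137), (66, -8, 138), (64, -16, 138), (61, -24, 138), (22, -21, 119)]
175 [(85, 31, 135), (85, 22, 136), (83, 14, 136), (85, 4, 139), (82, -4, 138), (76, -11, 136), (75, -20, 137), (76, -29, 139), (67, -35, 136)]
178 [(85, 32, 127), (911, -316, 593), (89, 11, 132), (88, 3, 133), (88, -6, 134), (89, -16, 136), (89, -25, 138), (85, -32, 137), (67, -35, 128)]
181 [(86, 32, 121), (85, 23, 121), (85, 14, 123), (83, 5, 123), (85, -5, 126), (88, -15, 129), (87, -24, 130), (84, -32, 129), (45, -28, 109)]
184 [(-280, 186, -100), (83, 24, 113), (80, 16, 113), (77, 8, 112), (78, -2, 114), (87, -15, 121), (85, -23, 121), (86, -32, 123), (-5, -11, 73)]
187 [(-264, 180, -101), (82, 25, 105), (81, 16, 106), (77, 8, 105), (77, -2, 106), (79, -12, 109), (79, -21, 110), (79, -30, 112), (-8, -10, 63)]
190 [(-251, 175, -104), (80, 26, 96), (78, 17, 96), (78, 8, 98), (80, -2, 101), (81, -12, 102), (79, -20, 103), (79, -30, 105), (-4, -11, 57)]
193 [(-225, 165, -99), (-231, 155, -101), (-236, 143, -101), (-235, 130, -99), (-245, 12
[... 312 characters left out ...]
9, 108, -101), (-212, 97, -101), (10, 5, 38), (11, -6, 40), (-5, -10, 32)]
202 [(-178, 147, -101), (-182, 136, -101), (-184, 124, -100), (-187, 113, -100), (-190, 101, -100), (-195, 91, -101), (13, 4, 31), (12, -6, 32), (-4, -10, 24)]
205 [(-162, 141, -101), (-169, 131, -103), (-165, 117, -99), (-172, 107, -101), (-177, 97, -102), (-176, 84, -99), (10, 5, 21), (6, -4, 20), (1, -12, 19)]
208 [(-145, 134, -100), (-148, 123, -100), (-149, 111, -98), (-159, 103, -103), (-159, 90, -101), (-166, 81, -103), (10, 5, 12), (10, -5, 14), (-4, -10, 7)]
211 [(-134, 130, -103), (-134, 118, -101), (-134, 106, -99), (-144, 97, -103), (-146, 86, -102), (-146, 73, -100), (1, 9, -2), (8, -4, 4), (-3, -10, -1)]
```

The depth agrees with the gripper data: body 97 mm above the tip, finger back about 12 mm off axis. Descending beside the knob.

Emit:
{"fn": "jog_arm", "kwargs": {
  "plan": [
    {"dp":[0,0,0.6],"turn":[0,0,0]},
    {"dp":[0,-0.1,1.2],"turn":[0,0,0]},
    {"dp":[0,-0.1,1.6],"turn":[0,0,0]},
    {"dp":[0,-0.1,1.7],"turn":[0,0,0]},
    {"dp":[0,-0.1,1.7],"turn":[0,0,0]}
  ]
}}

```text
t: 2.55
tool_pos: [0.4523, 0.0215, 0.0583]
orientation: [0.0, 0.862, -0.508, 0.0]
force: [0.4, 0.2, 0.3]
width: 0.0003
```

```bash
python3 - <<'E'
from h import *
from station import manip
cmd([(*pusher(c,-o)[0],.056,pusher(c,0)[1]) for c,o in [(0,.033),(0,.027),(0.,.0215),(.06,.0215),(.12,.0215),(.18,.0215),(.24,.0215)]],manip.read_state())
E
```

```text
at [0.4523 0.0215 0.0583] F [0.4 0.2 0.3] xyaw -61.0 t 2.55
{"dp":[0.19,-0.01,0.09],"turn":[-0.0,-0.0,0.0]},
{"dp":[0.43,-0.01,0.09],"turn":[-0.0,-0.0,0.0]},
{"dp":[0.65,-0.01,0.09],"turn":[-0.0,-0.0,0.0]},
{"dp":[0.82,0.04,0.09],"turn":[-0.0,-0.0,-3.4]},
{"dp":[0.99,0.07,0.09],"turn":[-0.0,-0.0,-6.9]},
{"dp":[1.17,0.10,0.09],"turn":[-0.0,-0.0,-10.3]},
{"dp":[1.34,0.12,0.09],"turn":[-0.0,-0.0,-13.7]},
```

Emit:
{"fn": "jog_arm", "kwargs": {
  "plan": [
    {"dp":[0.2,0,0],"turn":[0,0,0]},
    {"dp":[0.45,0,0],"turn":[0,0,0]},
    {"dp":[0.65,0,0],"turn":[0,0,0]},
    {"dp":[0.8,0.04,0],"turn":[0,0,-3.4]},
    {"dp":[1.0,0.07,0],"turn":[0,0,-6.9]},
    {"dp":[1.17,0.1,0],"turn":[0,0,-10.3]},
    {"dp":[1.34,0.12,0],"turn":[0,0,-13.7]},
    {"dp":[1.34,0.12,0],"turn":[0,0,-13.7]}
  ]
}}

```text
t: 3.35
tool_pos: [0.4658, -0.0088, 0.0581]
orientation: [-0.001, 0.916, -0.402, -0.0]
force: [-1.5, 2.5, 1.1]
width: 0.0005
```

```bash
python3 - <<'E'
from h import *
from station import manip
d=manip.get_image("scene"); np.savez("scene3.npz",**d)
crop(d,270,170,390,260,6,"sc3.png")
cmd([(*pusher(c,-.0215)[0],.057,pusher(c,0)[1]) for c in np.arange(.32,1.0,.08)],manip.read_state())
E
```

```text
at [ 0.4658 -0.0089  0.0581] F [0.4 2.7 1.3] xyaw -47.4 t 3.4
{"dp":[0.24,0.06,0.04],"turn":[-0.0,0.0,-4.7]},
{"dp":[0.47,0.10,0.04],"turn":[-0.0,0.0,-9.3]},
{"dp":[0.71,0.12,0.04],"turn":[-0.0,0.0,-13.9]},
{"dp":[0.94,0.13,0.04],"turn":[-0.0,0.0,-18.5]},
{"dp":[1.17,0.11,0.04],"turn":[-0.0,0.0,-23.1]},
{"dp":[1.41,0.08,0.04],"turn":[-0.0,0.0,-27.7]},
{"dp":[1.64,0.03,0.04],"turn":[-0.0,0.0,-32.2]},
{"dp":[1.86,-0.04,0.04],"turn":[-0.0,0.0,-36.8]},
{"dp":[2.08,-0.13,0.04],"turn":[-0.0,0.0,-41.4]},
```

View pics/sc3.png

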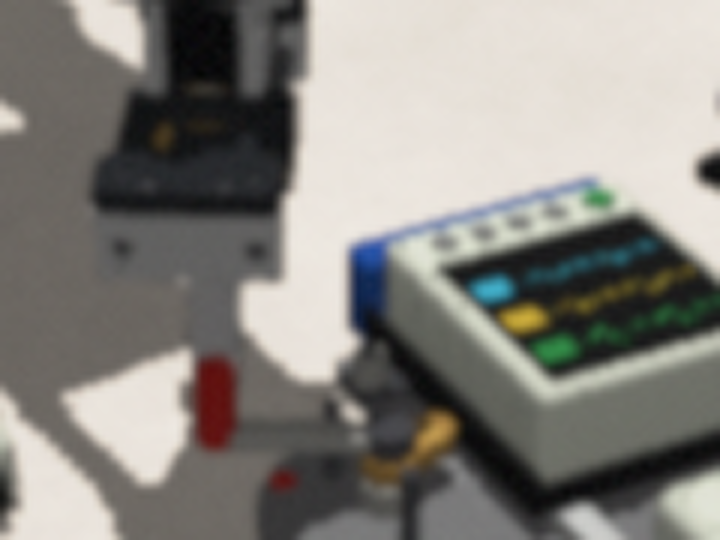

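The knob, at crop (215,400), lies against the finger and the lever has begun to turn, with about 3 N on the tool. Continuing along the arc.

Emit:
{"fn": "jog_arm", "kwargs": {
  "plan": [
    {"dp":[0.24,0.06,0],"turn":[0,0,-4.7]},
    {"dp":[0.47,0.1,0],"turn":[0,0,-9.3]},
    {"dp":[0.71,0.12,0],"turn":[0,0,-13.9]},
    {"dp":[0.94,0.13,0],"turn":[0,0,-18.5]},
    {"dp":[1.17,0.11,0],"turn":[0,0,-23.1]},
    {"dp":[1.41,0.08,0],"turn":[0,0,-27.7]},
    {"dp":[1.64,0.03,0],"turn":[0,0,-32.2]},
    {"dp":[1.86,-0.04,0],"turn":[0,0,-36.8]},
    {"dp":[2.08,-0.13,0],"turn":[0,0,-41.4]}
  ]
}}

```text
t: 4.3
tool_pos: [0.5012, -0.0447, 0.0576]
orientation: [-0.0, 0.999, -0.05, -0.002]
force: [-4.5, 3.1, 2.0]
width: 0.0007
```

```bash
python3 - <<'E'
from h import *
from station import manip
d=manip.get_image("scene"); np.savez("scene4.npz",**d)
crop(d,270,170,390,260,6,"sc4.png")
cmd([(*pusher(c,-.0215)[0],.057,pusher(c,0)[1]) for c in np.arange(1.04,1.66,.08)],manip.read_state())
E
```

```text
at [ 0.5025 -0.0451  0.0576] F [-2.4  1.8  0. ] xyaw -5.65 t 4.35
{"dp":[0.26,0.05,0.02],"turn":[-0.0,0.2,-4.2]},
{"dp":[0.49,0.09,0.02],"turn":[-0.0,0.2,-8.8]},
{"dp":[0.72,0.11,0.02],"turn":[-0.0,0.2,-13.4]},
{"dp":[0.95,0.12,0.02],"turn":[-0.0,0.2,-18.0]},
{"dp":[1.19,0.11,0.02],"turn":[-0.0,0.2,-22.6]},
{"dp":[1.42,0.08,0.02],"turn":[-0.0,0.2,-27.2]},
{"dp":[1.65,0.03,0.02],"turn":[-0.0,0.2,-31.7]},
{"dp":[1.87,-0.04,0.02],"turn":[-0.1,0.2,-36.3]},
```

View pics/sc4.png

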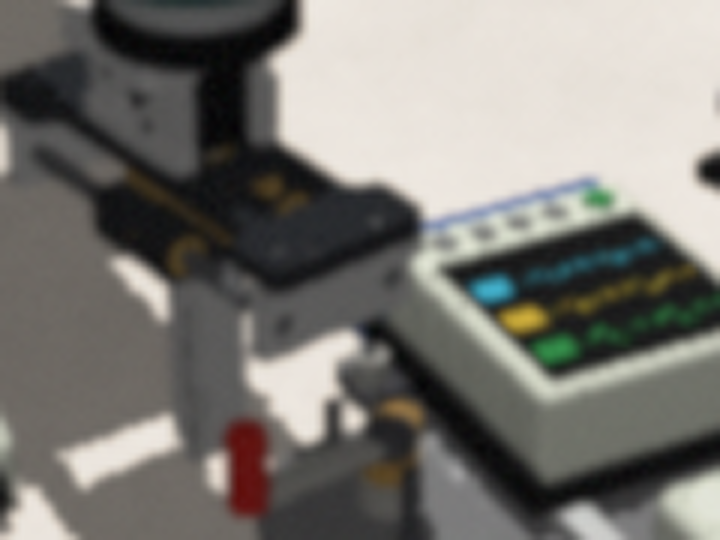

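The knob, now at crop (247,470), still rides against the finger's outside. Continuing.

Emit:
{"fn": "jog_arm", "kwargs": {
  "plan": [
    {"dp":[0.26,0.05,0],"turn":[0,0,-4.2]},
    {"dp":[0.49,0.09,0],"turn":[0,0,-8.8]},
    {"dp":[0.72,0.11,0],"turn":[0,0,-13.4]},
    {"dp":[0.95,0.12,0],"turn":[0,0,-18]},
    {"dp":[1.19,0.11,0],"turn":[0,0,-22.6]},
    {"dp":[1.42,0.08,0],"turn":[0,0,-27.2]},
    {"dp":[1.65,0.03,0],"turn":[0,0,-31.7]},
    {"dp":[1.87,-0.04,0],"turn":[0,0,-36.3]},
    {"dp":[1.87,-0.04,0],"turn":[0,0,-36.3]}
  ]
}}

```text
t: 5.25
tool_pos: [0.5491, -0.0492, 0.0575]
orientation: [0.0, 0.965, 0.262, -0.001]
force: [-3.1, -0.1, -0.4]
width: 0.0002
```

```bash
python3 - <<'E'
from h import *
from station import manip
d=manip.get_image("scene"); np.savez("scene5.npz",**d)
crop(d,270,170,390,260,6,"sc5.png")
cmd([(*pusher(c,-.0215)[0],.057,pusher(c,0)[1]) for c in (1.6,1.64,1.68,1.72,1.745,1.77)],manip.read_state())
E
```

```text
at [ 0.5491 -0.0492  0.0576] F [-2.5 -0.2 -0.4] xyaw 30.27 t 5.3
{"dp":[0.01,-0.02,0.02],"turn":[-0.0,0.1,-0.4]},
{"dp":[0.13,0.02,0.02],"turn":[-0.0,0.1,-2.7]},
{"dp":[0.24,0.04,0.02],"turn":[-0.0,0.1,-5.0]},
{"dp":[0.36,0.06,0.02],"turn":[-0.0,0.1,-7.3]},
{"dp":[0.43,0.08,0.02],"turn":[-0.0,0.1,-8.7]},
{"dp":[0.50,0.09,0.02],"turn":[-0.0,0.1,-10.1]},
```

View pics/sc5.png

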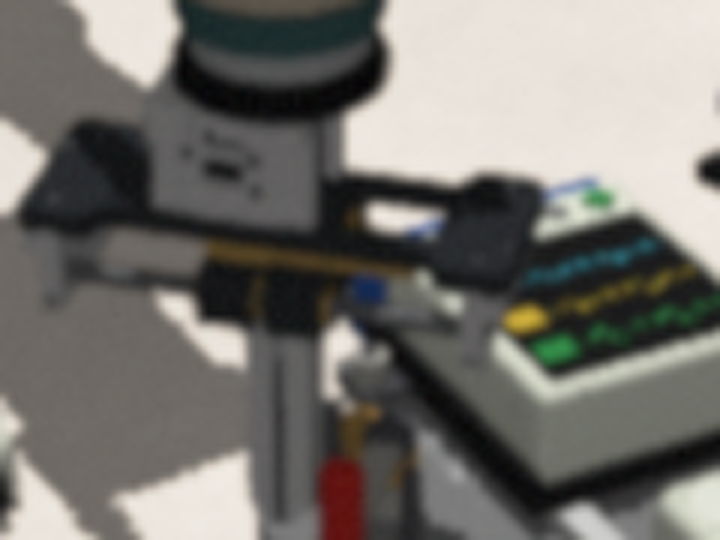

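Emit:
{"fn": "jog_arm", "kwargs": {
  "plan": [
    {"dp":[0.13,0.02,0],"turn":[0,0,-2.7]},
    {"dp":[0.24,0.04,0],"turn":[0,0,-5]},
    {"dp":[0.36,0.06,0],"turn":[0,0,-7.3]},
    {"dp":[0.43,0.08,0],"turn":[0,0,-8.7]},
    {"dp":[0.43,0.08,0],"turn":[0,0,-8.7]}
  ]
}}

```text
t: 5.8
tool_pos: [0.5599, -0.0458, 0.0576]
orientation: [0.0, 0.942, 0.334, -0.001]
force: [-1.9, -3.4, -1.8]
width: 0.0006
```

```bash
python3 - <<'E'
from h import *
from station import manip
d=manip.get_image("scene"); np.savez("scene6.npz",**d)
crop(d,270,180,390,270,6,"sc6.png")
I=d["img"].astype(int); m=(I[...,0]>70)&(I[...,1]<40)&(I[...,2]<40); v,u=np.nonzero(m)
k=[px(d,a,b) for a,b in zip(u,v)]; k=np.array([q for q in k if .4<q[0]<.7 and abs(q[1])<.1 and .042<q[2]<.083]); print(len(k),np.median(k,0))
cmd([(*pusher(c,-.0215)[0],.057,pusher(c,0)[1]) for c in (1.745,1.77,1.8)],manip.read_state())
print(pusher(1.745,0))
E
```

```text
92 [ 0.58182374 -0.0345891   0.0663078 ]
at [ 0.5599 -0.0457  0.0577] F [-3.1 -3.5 -3.5] xyaw 39.04 t 5.85
{"dp":[-0.01,-0.02,0.03],"turn":[0.0,0.1,0.1]},
{"dp":[0.06,-0.00,0.03],"turn":[0.0,0.1,-1.4]},
{"dp":[0.14,0.02,0.03],"turn":[0.0,0.1,-3.1]},
(array([ 0.57603451, -0.03191472]), np.float64(38.981135250328634))
```

View pics/sc6.png

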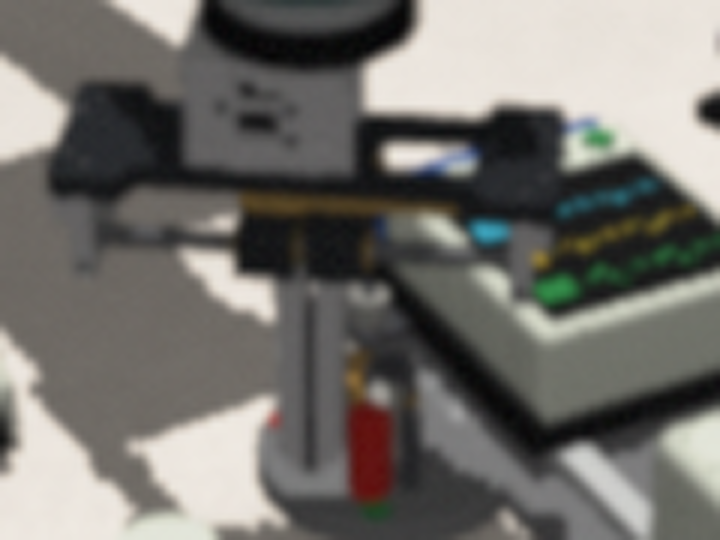

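Emit:
{"fn": "jog_arm", "kwargs": {
  "plan": [
    {"dp":[0.07,0,0],"turn":[0,0,-1]},
    {"dp":[0.14,0.02,0],"turn":[0,0,-2]},
    {"dp":[0.14,0.02,0],"turn":[0,0,-2]}
  ]
}}

```text
t: 6.15
tool_pos: [0.5604, -0.0459, 0.0576]
orientation: [0.001, 0.936, 0.352, -0.004]
force: [-7.7, -10.2, 0.9]
width: 0.0004
```

```bash
python3 - <<'E'
from h import *
from station import manip
st=manip.read_state()
p=np.array(st["tool_pos"])
print(st["force"])
F=ORG-.156*ex-.0125*ex-.025*ex
r=pusher(1.745,-.045)[0]
cmd([(*pusher(1.745,-.0215)[0],.057,39),(*r,.057,39),(*r,.1,39),(*F,.1,-16),(*F,.035,-16)],st)
E
```

```text
[ -7.74779426 -10.18129409   0.86146443]
at [ 0.5604 -0.0459  0.0576] F [ -7.7 -10.2   0.9] xyaw 41.19 t 6.15
{"dp":[-0.02,-0.04,0.03],"turn":[-0.0,0.4,2.2]},
{"dp":[-0.96,-0.08,0.03],"turn":[-0.0,0.4,2.2]},
{"dp":[-0.97,-0.08,-1.69],"turn":[-0.0,0.4,2.2]},
{"dp":[1.25,-9.84,-1.70],"turn":[0.2,0.4,57.2]},
{"dp":[1.27,-9.84,0.90],"turn":[0.2,0.4,57.2]},
```

The tool stalls at 13 N against the open stop. Backing off, rising and crossing to the front of the sled.

Emit:
{"fn": "jog_arm", "kwargs": {
  "plan": [
    {"dp":[-0.5,-0.08,0],"turn":[0,0,2]},
    {"dp":[-1.0,-0.08,0],"turn":[0,0,2]},
    {"dp":[-1.1,-0.1,-1],"turn":[0,0,2]},
    {"dp":[-1.1,-0.1,-2.3],"turn":[0,0,2]},
    {"dp":[-1.0,-0.7,-3.4],"turn":[0,0,8]},
    {"dp":[-0.7,-2,-3.7],"turn":[0,0,16]},
    {"dp":[-0.3,-3.6,-3.7],"turn":[0,0,24]},
    {"dp":[0.1,-5.2,-3.7],"turn":[0,0,32]},
    {"dp":[0.5,-6.8,-3.7],"turn":[0,0,40]},
    {"dp":[0.9,-8.3,-3.7],"turn":[0,0,48]},
    {"dp":[1.2,-9.4,-3.7],"turn":[0,0,54]},
    {"dp":[1.25,-9.84,-3.7],"turn":[0,0,57.2]}
  ]
}}

```text
t: 7.35
tool_pos: [0.424, 0.1652, 0.151]
orientation: [-0.001, 0.99, -0.14, 0.001]
force: [-0.9, -0.3, -0.6]
width: 0.0002
```

```bash
python3 - <<'E'
from h import *
from station import manip
d=manip.get_image("scene"); np.savez("scene7.npz",**d)
crop(d,270,170,430,290,5,"sc7.png")
d=manip.get_image("top"); np.savez("top7.npz",**d)
crop(d,240,180,360,270,6,"tc7.png")
F=ORG-.156*ex-.0125*ex-.025*ex
cmd([(*F,.15,-16),(*F,.035,-16)],manip.read_state())
E
```

```text
at [0.4243 0.1641 0.151 ] F [-0.4 -0.2 -0.6] xyaw -15.95 t 7.45
{"dp":[-0.04,0.18,0.04],"turn":[-0.1,-0.1,0.1]},
{"dp":[-0.04,0.19,4.64],"turn":[-0.1,-0.1,0.1]},
```

View pics/sc7.png

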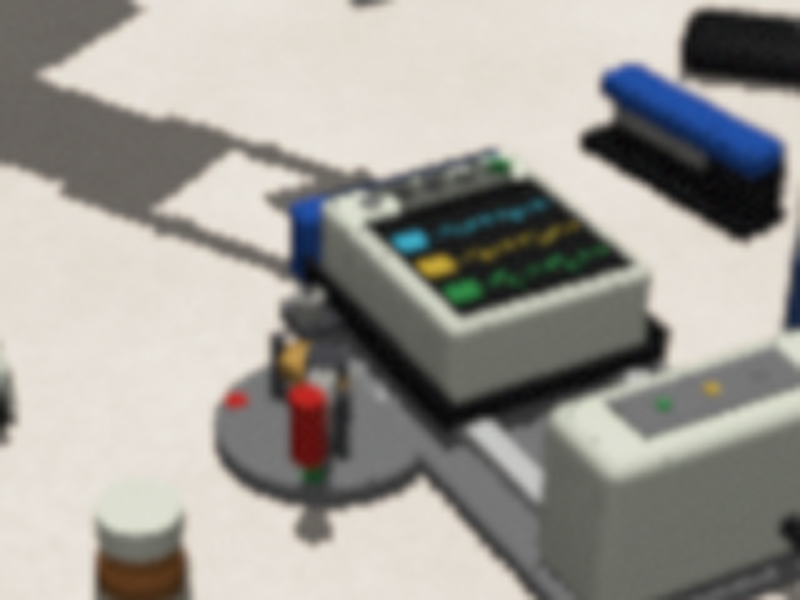

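View pics/tc7.png

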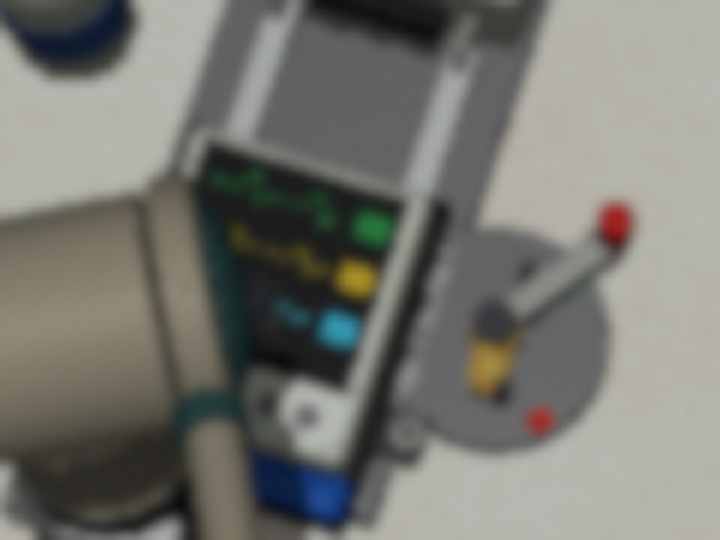

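The lever covers the green dot, at crop (315,475), and the brass cam has turned clear of the roller. The sled is still out. Descending in front of the bumper.

Emit:
{"fn": "jog_arm", "kwargs": {
  "plan": [
    {"dp":[-0.04,0.15,0.4],"turn":[0,0,0]},
    {"dp":[-0.04,0.15,1.5],"turn":[0,0,0]},
    {"dp":[-0.04,0.15,3],"turn":[0,0,0]},
    {"dp":[-0.04,0.15,4.1],"turn":[0,0,0]},
    {"dp":[-0.04,0.15,4.6],"turn":[0,0,0]},
    {"dp":[-0.04,0.15,4.6],"turn":[0,0,0]}
  ]
}}

```text
t: 8.05
tool_pos: [0.4215, 0.1577, 0.0332]
orientation: [0.001, 0.99, -0.14, -0.002]
force: [0.6, -0.0, 0.4]
width: 0.0003
```

```bash
python3 - <<'E'
from h import *
from station import manip
d=manip.get_image("scene"); np.savez("scene8.npz",**d)
crop(d,290,140,430,260,5,"sc8.png")
st=manip.read_state()
C=ORG-.156*ex-.0125*ex
print((np.array(st["tool_pos"])[:2]-ORG)@np.array([ex,ey]).T)
cmd([(*(C+s*ex),.035,-16) for s in (-.01,-.005,0,.005,.01,.02)],st)
E
```

```text
[-0.19246731 -0.00173365]
at [0.4227 0.1582 0.0344] F [ 1.1 -0.3 -0.5] xyaw -16.15 t 8.1
{"dp":[0.56,-0.07,-0.03],"turn":[0.1,0.1,-0.1]},
{"dp":[0.76,-0.07,-0.03],"turn":[0.1,0.1,-0.1]},
{"dp":[0.96,-0.07,-0.03],"turn":[0.1,0.1,-0.1]},
{"dp":[1.16,-0.07,-0.03],"turn":[0.1,0.1,-0.1]},
{"dp":[1.36,-0.07,-0.03],"turn":[0.1,0.1,-0.1]},
{"dp":[1.76,-0.07,-0.03],"turn":[0.1,0.1,-0.1]},
```

View pics/sc8.png

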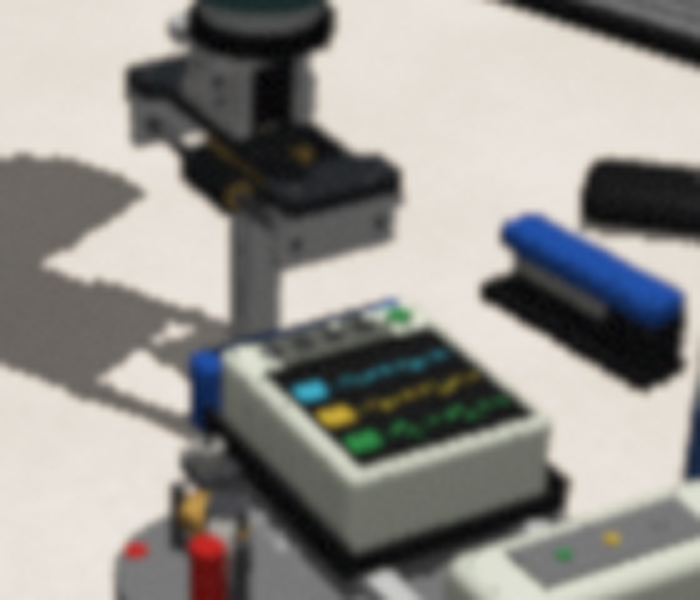

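The finger is in front of the bumper with clearance and the gripper body clears the monitor. Pushing gently.

Emit:
{"fn": "jog_arm", "kwargs": {
  "plan": [
    {"dp":[0.3,-0.07,0],"turn":[0,0,0]},
    {"dp":[0.6,-0.07,0],"turn":[0,0,0]},
    {"dp":[0.8,-0.07,0],"turn":[0,0,0]},
    {"dp":[1.0,-0.07,0],"turn":[0,0,0]},
    {"dp":[1.2,-0.07,0],"turn":[0,0,0]},
    {"dp":[1.4,-0.07,0],"turn":[0,0,0]},
    {"dp":[1.6,-0.07,0],"turn":[0,0,0]},
    {"dp":[1.8,-0.07,0],"turn":[0,0,0]},
    {"dp":[1.8,-0.07,0],"turn":[0,0,0]}
  ]
}}

```text
t: 9.0
tool_pos: [0.4682, 0.148, 0.0354]
orientation: [0.0, 0.99, -0.14, 0.001]
force: [-1.9, -0.1, 1.3]
width: 0.0003
```

```bash
python3 - <<'E'
from h import *
from station import manip
d=manip.get_image("scene"); np.savez("scene9.npz",**d)
crop(d,290,160,430,280,5,"sc9.png")
st=manip.read_state()
C=ORG-.156*ex-.0125*ex
print((np.array(st["tool_pos"])[:2]-ORG)@np.array([ex,ey]).T)
cmd([(*(C+s*ex),.035,-16) for s in (.03,.04,.05,.06,.07,.075,.08)],st)
E
```

```text
[-0.14593146  0.00111085]
at [0.4682 0.1481 0.0353] F [-1.4  1.  -0.7] xyaw -16.07 t 9.05
{"dp":[0.30,0.04,0.01],"turn":[0.0,-0.1,-0.1]},
{"dp":[0.70,0.04,0.02],"turn":[0.0,-0.1,-0.1]},
{"dp":[1.10,0.04,0.02],"turn":[0.0,-0.1,-0.1]},
{"dp":[1.50,0.04,0.02],"turn":[0.0,-0.1,-0.1]},
{"dp":[1.90,0.04,0.02],"turn":[0.0,-0.1,-0.1]},
{"dp":[2.10,0.04,0.02],"turn":[0.0,-0.1,-0.1]},
{"dp":[2.30,0.04,0.02],"turn":[0.0,-0.1,-0.1]},
```

View pics/sc9.png

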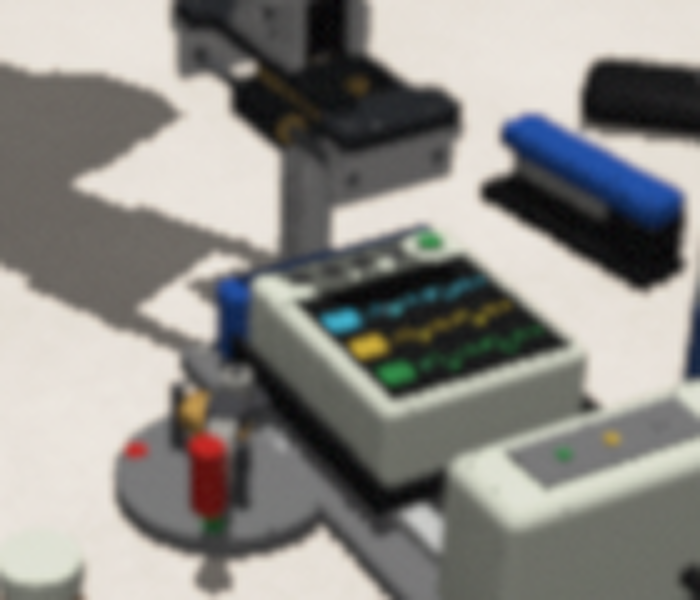

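The sled is moving in at about 3 N, and the lever is still on the green dot.

Emit:
{"fn": "jog_arm", "kwargs": {
  "plan": [
    {"dp":[0.2,0,0],"turn":[0,0,0]},
    {"dp":[0.4,0,0],"turn":[0,0,0]},
    {"dp":[0.6,0,0],"turn":[0,0,0]},
    {"dp":[0.8,0,0],"turn":[0,0,0]},
    {"dp":[1.0,0,0],"turn":[0,0,0]},
    {"dp":[1.2,0,0],"turn":[0,0,0]},
    {"dp":[1.4,0,0],"turn":[0,0,0]},
    {"dp":[1.6,0,0],"turn":[0,0,0]},
    {"dp":[1.75,0,0],"turn":[0,0,0]},
    {"dp":[1.9,0,0],"turn":[0,0,0]}
  ]
}}

```text
t: 10.05
tool_pos: [0.5124, 0.1346, 0.0353]
orientation: [0.001, 0.99, -0.14, -0.0]
force: [-4.8, -0.9, 2.7]
width: 0.0003
```

```bash
python3 - <<'E'
from h import *
from station import manip
st=manip.read_state()
C=ORG-.156*ex-.0125*ex
print((np.array(st["tool_pos"])[:2]-ORG)@np.array([ex,ey]).T)
cmd([(*(C+s*ex),.035,-16) for s in (.07,.075,.08,.085)],st)
E
```

```text
[-0.0997668   0.00033086]
at [0.5124 0.1346 0.0353] F [-4.8 -0.9  2.7] xyaw -16.07 t 10.05
{"dp":[0.05,0.01,0.01],"turn":[0.1,0.0,-0.1]},
{"dp":[0.25,0.01,0.01],"turn":[0.1,0.0,-0.1]},
{"dp":[0.45,0.01,0.01],"turn":[0.1,0.0,-0.1]},
{"dp":[0.65,0.01,0.01],"turn":[0.1,0.0,-0.1]},
```

Emit:
{"fn": "jog_arm", "kwargs": {
  "plan": [
    {"dp":[0.08,0,0],"turn":[0,0,0]},
    {"dp":[0.16,0,0],"turn":[0,0,0]},
    {"dp":[0.24,0,0],"turn":[0,0,0]},
    {"dp":[0.32,0,0],"turn":[0,0,0]},
    {"dp":[0.4,0,0],"turn":[0,0,0]},
    {"dp":[0.4,0,0],"turn":[0,0,0]}
  ]
}}

```text
t: 10.65
tool_pos: [0.5156, 0.1337, 0.0352]
orientation: [-0.0, 0.99, -0.141, -0.006]
force: [-15.4, 3.7, 12.1]
width: 0.0003
```

```bash
python3 - <<'E'
from h import *
from station import manip
d=manip.get_image("scene"); np.savez("scene10.npz",**d)
crop(d,290,160,430,280,5,"sc10.png")
st=manip.read_state()
C=ORG-.156*ex-.0125*ex
print((np.array(st["tool_pos"])[:2]-ORG)@np.array([ex,ey]).T)
cmd([(*(C+s*ex),.035,-16) for s in (.08,.085)],st)
E
```

```text
[-0.09633818  0.00040403]
at [0.5157 0.1337 0.0352] F [-14.8   4.4  10.9] xyaw -16.16 t 10.7
{"dp":[0.31,0.02,0.00],"turn":[0.1,0.7,-0.2]},
{"dp":[0.51,0.01,0.00],"turn":[0.1,0.7,-0.2]},
```

View pics/sc10.png

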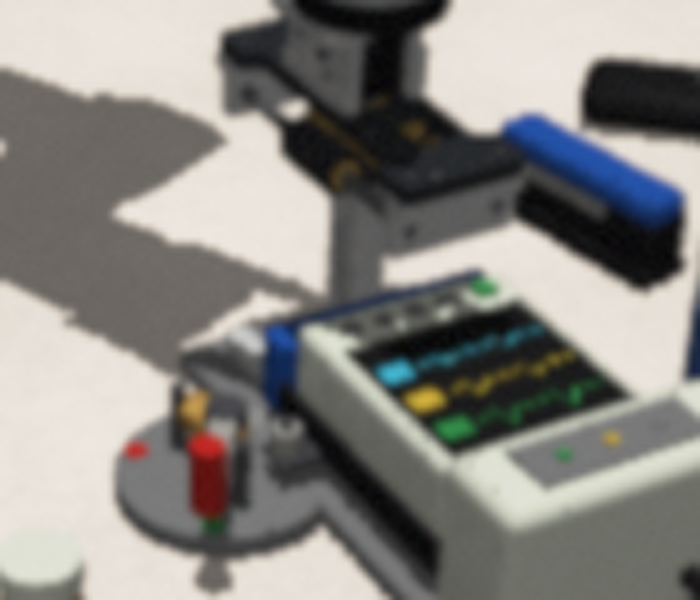

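```bash
python3 - <<'E'
from h import *
d=load("scene7")
for a,b in [((500,165),(485,288)),((463,292),(455,430)),((408,241),(395,373)),((434,266),(424,400))]:
    p=px(d,270+a[0]/5,170+a[1]/5,.078);q=px(d,290+b[0]/5,160+b[1]/5,.078)
    print((q-p)[:2]@np.array([ex,ey]).T, (p[:2]-ORG)@np.array([ex,ey]).T)
E
```

```text
[ 0.07940452 -0.00159623] [-0.11863092  0.04496463]
[ 0.08036403 -0.00161219] [-0.02729196 -0.03510487]
[ 0.08051727 -0.00104864] [-0.07857177 -0.03481265]
[ 0.07996993 -0.00067263] [-0.05322888 -0.03536774]
```

All four screen marks moved 79–80 mm along the dock's x and the tool has stalled at about 15 N, so the sled is home. I'll back off, then go over to the far side of the knob.

```bash
python3 - <<'E'
from h import *
from station import manip
G=pusher(1.745,.045)[0]; print(G)
st=manip.read_state()
cmd([(*(np.array(st["tool_pos"])[:2]-.03*ex),.035,-16),(*G,.15,39)],st)
E
```

```text
[ 0.6110154  -0.00360682]
at [0.5157 0.1337 0.0352] F [-14.8   4.4  10.9] xyaw -16.16 t 10.7
{"dp":[-1.20,0.00,0.02],"turn":[0.1,0.7,-0.2]},
{"dp":[5.14,4.22,-4.65],"turn":[-0.2,0.7,-55.2]},
```

Emit:
{"fn": "jog_arm", "kwargs": {
  "plan": [
    {"dp":[-0.5,0,0],"turn":[0,0,0]},
    {"dp":[-1.2,0,0],"turn":[0,0,0]},
    {"dp":[-1.6,0,-0.5],"turn":[0,0,0]},
    {"dp":[-1.6,0,-2],"turn":[0,0,0]},
    {"dp":[-1.6,0,-3.6],"turn":[0,0,0]},
    {"dp":[-1.6,0,-4.6],"turn":[0,0,0]}
  ]
}}

```text
t: 11.3
tool_pos: [0.4869, 0.1441, 0.1547]
orientation: [-0.001, 0.99, -0.14, 0.004]
force: [0.6, -0.1, -0.0]
width: 0.0005
```

```bash
python3 - <<'E'
from h import *
from station import manip
G=pusher(1.745,.045)[0]
st=manip.read_state()
cmd([(*G,.15,39),(*G,.057,39)],st)
E
```

```text
at [0.4869 0.1441 0.1547] F [ 0.6 -0.1 -0. ] xyaw -16.07 t 11.3
{"dp":[6.40,4.31,0.23],"turn":[0.0,-0.5,-55.1]},
{"dp":[6.37,4.32,3.95],"turn":[0.0,-0.5,-55.1]},
```

Emit:
{"fn": "jog_arm", "kwargs": {
  "plan": [
    {"dp":[0.4,0.4,0],"turn":[0,0,-4]},
    {"dp":[1.2,0.9,0],"turn":[0,0,-12]},
    {"dp":[2.2,1.5,0],"turn":[0,0,-20]},
    {"dp":[3.2,2.1,0],"turn":[0,0,-28]},
    {"dp":[4.2,2.8,0],"turn":[0,0,-36]},
    {"dp":[5.2,3.5,0],"turn":[0,0,-44]},
    {"dp":[6,4.1,0],"turn":[0,0,-51]},
    {"dp":[6.4,4.31,0],"turn":[0,0,-55]},
    {"dp":[6.4,4.31,0.2],"turn":[0,0,-55]}
  ]
}}

```text
t: 12.2
tool_pos: [0.611, -0.006, 0.147]
orientation: [0.002, 0.943, 0.332, 0.003]
force: [-0.2, 0.1, -0.0]
width: 0.0003
```

```bash
python3 - <<'E'
from h import *
from station import manip
d=manip.get_image("scene"); np.savez("scene11.npz",**d)
crop(d,270,150,430,270,5,"sc11.png")
G=pusher(1.745,.045)[0]
st=manip.read_state()
cmd([(*G,.15,39),(*G,.057,39)],st)
E
```

```text
at [ 0.6088 -0.0048  0.1455] F [ 0.2 -0.3  0.4] xyaw 38.77 t 12.25
{"dp":[0.10,0.02,-0.18],"turn":[0.1,-0.1,-0.2]},
{"dp":[0.09,0.01,3.54],"turn":[0.1,-0.1,-0.2]},
```

View pics/sc11.png

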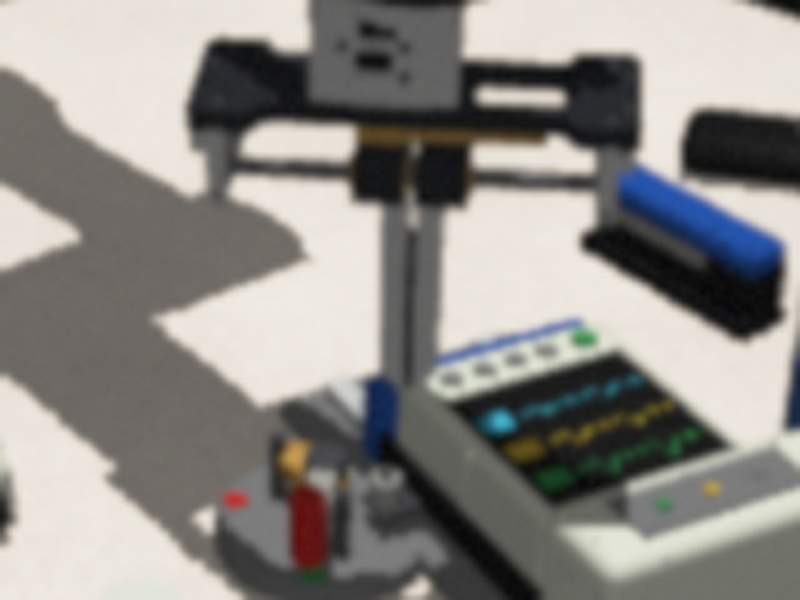

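The fingers are above the free gap beyond the knob, which is at crop (308,525). Descending.

Emit:
{"fn": "jog_arm", "kwargs": {
  "plan": [
    {"dp":[0.1,0,0.4],"turn":[0,0,0]},
    {"dp":[0.1,0,1.4],"turn":[0,0,0]},
    {"dp":[0.1,0,2.5],"turn":[0,0,0]},
    {"dp":[0.1,0,3.2],"turn":[0,0,0]},
    {"dp":[0.1,0,3.5],"turn":[0,0,0]},
    {"dp":[0.1,0,3.5],"turn":[0,0,0]}
  ]
}}

```text
t: 12.85
tool_pos: [0.6084, -0.0018, 0.0569]
orientation: [-0.0, 0.943, 0.333, -0.001]
force: [0.4, 0.7, 0.9]
width: 0.0003
```

```bash
python3 - <<'E'
from h import *
from station import manip
st=manip.read_state()
T=[(1.745,.035),(1.745,.028),(1.745,.0215)]+[(c,.0215) for c in (1.7,1.64,1.56,1.48,1.4,1.32)]
cmd([(*pusher(c,o)[0],.057,pusher(c,0)[1]) for c,o in T],st)
E
```

```text
at [ 0.6084 -0.0018  0.0569] F [0.4 0.7 0.9] xyaw 38.94 t 12.85
{"dp":[-0.36,0.12,-0.00],"turn":[-0.1,0.1,-0.0]},
{"dp":[-0.64,0.12,-0.00],"turn":[-0.1,0.1,-0.0]},
{"dp":[-0.90,0.12,-0.00],"turn":[-0.1,0.1,-0.0]},
{"dp":[-1.03,0.16,-0.00],"turn":[-0.1,0.1,2.5]},
{"dp":[-1.20,0.20,-0.00],"turn":[-0.1,0.1,6.0]},
{"dp":[-1.43,0.23,-0.00],"turn":[-0.1,0.1,10.6]},
{"dp":[-1.67,0.25,-0.00],"turn":[-0.1,0.1,15.1]},
{"dp":[-1.90,0.25,-0.00],"turn":[-0.1,0.1,19.7]},
{"dp":[-2.13,0.23,-0.00],"turn":[-0.1,0.1,24.3]},
```

Emit:
{"fn": "jog_arm", "kwargs": {
  "plan": [
    {"dp":[-0.36,0.12,0],"turn":[0,0,0]},
    {"dp":[-0.64,0.12,0],"turn":[0,0,0]},
    {"dp":[-0.9,0.12,0],"turn":[0,0,0]},
    {"dp":[-1.03,0.16,0],"turn":[0,0,2.5]},
    {"dp":[-1.2,0.2,0],"turn":[0,0,6]},
    {"dp":[-1.43,0.23,0],"turn":[0,0,10.6]},
    {"dp":[-1.67,0.25,0],"turn":[0,0,15.1]},
    {"dp":[-1.9,0.25,0],"turn":[0,0,19.7]},
    {"dp":[-2.13,0.23,0],"turn":[0,0,24.3]}
  ]
}}

```text
t: 13.75
tool_pos: [0.5732, -0.0401, 0.059]
orientation: [-0.001, 0.992, 0.125, 0.003]
force: [2.8, 3.0, -0.5]
width: 0.0002
```

```bash
python3 - <<'E'
from h import *
from station import manip
d=manip.get_image("scene"); np.savez("scene12.npz",**d)
crop(d,270,160,390,260,6,"sc12.png")
st=manip.read_state()
cmd([(*pusher(c,.0215)[0],.057,pusher(c,0)[1]) for c in np.arange(1.24,.5,-.08)],st)
E
```

```text
at [ 0.5722 -0.0406  0.059 ] F [ 1.9  2.1 -0.3] xyaw 14.22 t 13.8
{"dp":[-0.29,0.01,0.08],"turn":[-0.0,-0.2,4.2]},
{"dp":[-0.52,0.06,0.08],"turn":[-0.0,-0.2,8.8]},
{"dp":[-0.75,0.08,0.08],"turn":[-0.0,-0.2,13.3]},
{"dp":[-0.98,0.09,0.08],"turn":[-0.0,-0.2,17.9]},
{"dp":[-1.22,0.07,0.08],"turn":[-0.0,-0.2,22.5]},
{"dp":[-1.45,0.04,0.07],"turn":[-0.1,-0.2,27.1]},
{"dp":[-1.68,-0.01,0.07],"turn":[-0.1,-0.2,31.7]},
{"dp":[-1.90,-0.08,0.07],"turn":[-0.1,-0.2,36.3]},
{"dp":[-2.12,-0.16,0.07],"turn":[-0.1,-0.2,40.8]},
{"dp":[-2.33,-0.26,0.07],"turn":[-0.1,-0.2,45.4]},
```

View pics/sc12.png

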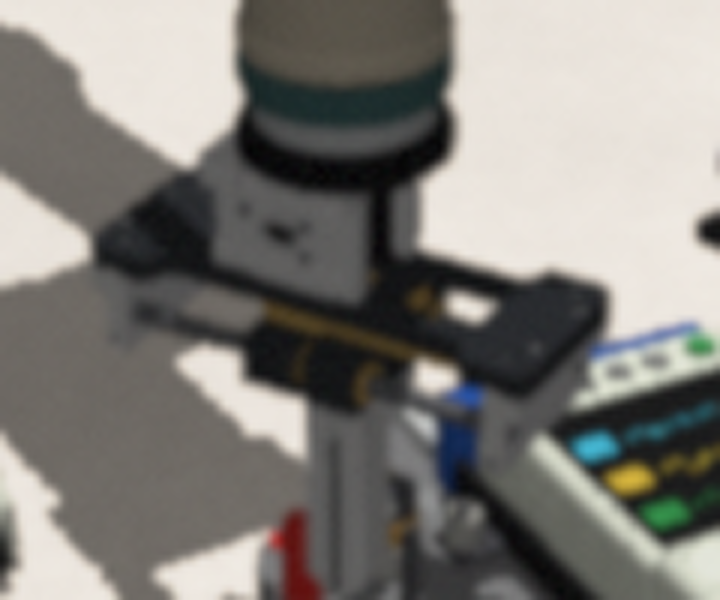

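The knob, at crop (295,550), is driven by the other finger's back with about 3 N. Continuing.

Emit:
{"fn": "jog_arm", "kwargs": {
  "plan": [
    {"dp":[-0.29,0.01,0],"turn":[0,0,4.2]},
    {"dp":[-0.52,0.06,0],"turn":[0,0,8.8]},
    {"dp":[-0.75,0.08,0],"turn":[0,0,13.3]},
    {"dp":[-0.98,0.09,0],"turn":[0,0,17.9]},
    {"dp":[-1.22,0.07,0],"turn":[0,0,22.5]},
    {"dp":[-1.45,0.04,0],"turn":[0,0,27.1]},
    {"dp":[-1.68,-0.01,0],"turn":[0,0,31.7]},
    {"dp":[-1.9,-0.08,0],"turn":[0,0,36.3]},
    {"dp":[-2.12,-0.16,0],"turn":[0,0,40.8]},
    {"dp":[-2.33,-0.26,0],"turn":[0,0,45.4]}
  ]
}}

```text
t: 14.8
tool_pos: [0.516, -0.0505, 0.0591]
orientation: [0.0, 0.964, -0.266, 0.003]
force: [3.0, -1.9, -2.1]
width: 0.0002
```

```bash
python3 - <<'E'
from h import *
from station import manip
d=manip.get_image("scene"); np.savez("scene13.npz",**d)
crop(d,270,160,390,260,6,"sc13.png")
st=manip.read_state()
cmd([(*pusher(c,.0215)[0],.057,pusher(c,0)[1]) for c in (.44,.36,.28,.2,.14,.09,.05,.02,0)],st)
E
```

```text
at [ 0.5146 -0.05    0.059 ] F [ 2.4 -0.3  0.5] xyaw -31.03 t 14.85
{"dp":[-0.27,0.02,0.08],"turn":[-0.0,-0.3,4.8]},
{"dp":[-0.51,0.06,0.08],"turn":[-0.1,-0.3,9.3]},
{"dp":[-0.74,0.08,0.08],"turn":[-0.1,-0.3,13.9]},
{"dp":[-0.97,0.08,0.08],"turn":[-0.1,-0.3,18.5]},
{"dp":[-1.15,0.07,0.07],"turn":[-0.1,-0.3,21.9]},
{"dp":[-1.29,0.06,0.07],"turn":[-0.1,-0.3,24.8]},
{"dp":[-1.41,0.04,0.07],"turn":[-0.1,-0.3,27.1]},
{"dp":[-1.50,0.02,0.07],"turn":[-0.1,-0.3,28.8]},
{"dp":[-1.55,0.01,0.07],"turn":[-0.1,-0.3,30.0]},
```

View pics/sc13.png

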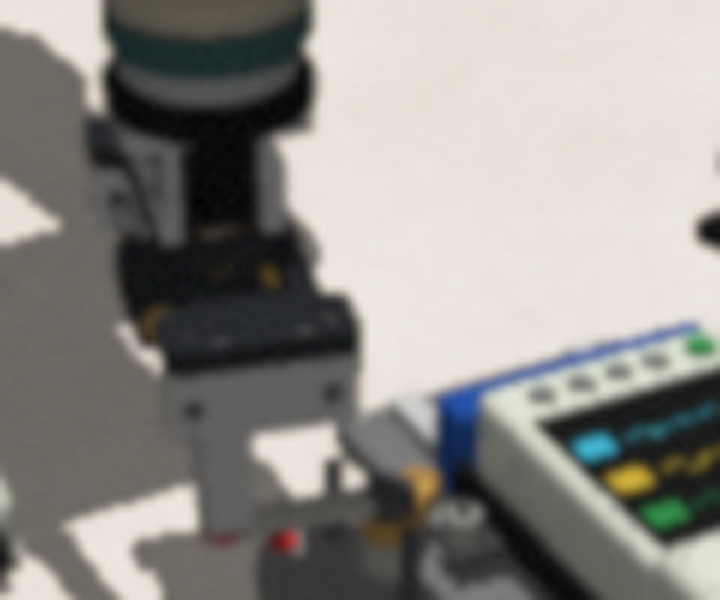

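The lever follows, and the cam nose at crop (420,490) is coming round behind the roller. Now the last stretch to the stop.

Emit:
{"fn": "jog_arm", "kwargs": {
  "plan": [
    {"dp":[-0.27,0.02,0],"turn":[0,0,4.8]},
    {"dp":[-0.51,0.06,0],"turn":[0,0,9.3]},
    {"dp":[-0.74,0.08,0],"turn":[0,0,13.9]},
    {"dp":[-0.97,0.08,0],"turn":[0,0,18.5]},
    {"dp":[-1.15,0.07,0],"turn":[0,0,21.9]},
    {"dp":[-1.29,0.06,0],"turn":[0,0,24.8]},
    {"dp":[-1.41,0.04,0],"turn":[0,0,27.1]},
    {"dp":[-1.5,0.02,0],"turn":[0,0,28.8]},
    {"dp":[-1.55,0.01,0],"turn":[0,0,30]},
    {"dp":[-1.55,0.01,0],"turn":[0,0,30]}
  ]
}}

```text
t: 15.85
tool_pos: [0.4804, -0.0303, 0.0586]
orientation: [0.0, 0.863, -0.505, 0.001]
force: [-1.0, -4.7, 3.0]
width: 0.0003
```

```bash
python3 - <<'E'
from h import *
from station import manip
d=manip.get_image("scene"); np.savez("scene14.npz",**d)
crop(d,270,160,390,260,6,"sc14.png")
st=manip.read_state()
cmd([(*pusher(c,.0215)[0],.057,pusher(c,0)[1]) for c in (0,-.03,-.06)],st)
E
```

```text
at [ 0.4806 -0.0302  0.0585] F [ 0.9 -4.2  2.9] xyaw -60.7 t 15.9
{"dp":[0.01,-0.02,0.06],"turn":[-0.0,-0.1,0.3]},
{"dp":[-0.07,0.00,0.06],"turn":[-0.0,-0.1,2.0]},
{"dp":[-0.15,0.02,0.06],"turn":[-0.0,-0.1,3.7]},
```

View pics/sc14.png

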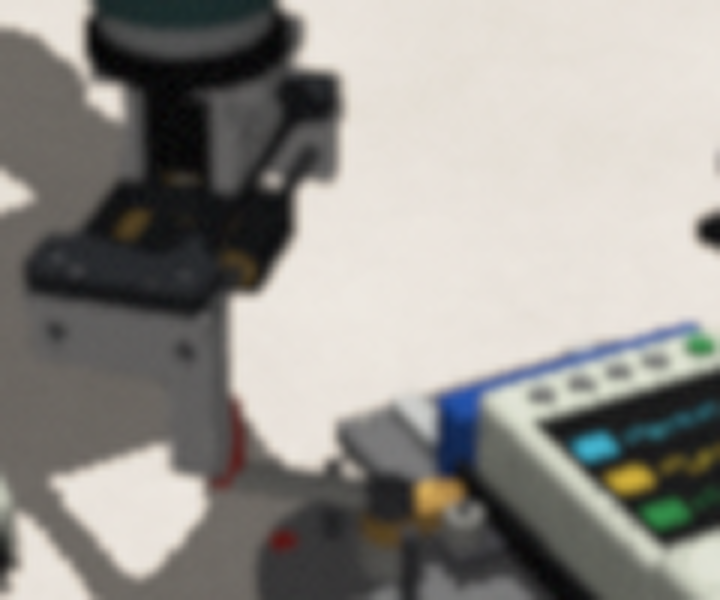

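Emit:
{"fn": "jog_arm", "kwargs": {
  "plan": [
    {"dp":[-0.07,0,0],"turn":[0,0,1]},
    {"dp":[-0.14,0.02,0],"turn":[0,0,2]},
    {"dp":[-0.18,0.02,0],"turn":[0,0,2]},
    {"dp":[-0.18,0.02,0],"turn":[0,0,2]}
  ]
}}

```text
t: 16.3
tool_pos: [0.479, -0.0275, 0.0583]
orientation: [0.001, 0.854, -0.52, 0.002]
force: [1.9, -9.1, 0.9]
width: 0.0003
```

Emit:
{"fn": "jog_arm", "kwargs": {
  "plan": [
    {"dp":[0.6,0,0],"turn":[0,0,0]},
    {"dp":[1.2,0,0],"turn":[0,0,0]},
    {"dp":[1.4,0,-0.8],"turn":[0,0,0]},
    {"dp":[1.4,0,-2.2],"turn":[0,0,0]},
    {"dp":[1.4,0,-4],"turn":[0,0,0]},
    {"dp":[2.5,0.5,-5],"turn":[0,0,0]},
    {"dp":[4,1,-5.5],"turn":[0,0,0]},
    {"dp":[6,1.8,-5.5],"turn":[0,0,0]},
    {"dp":[7.5,2.5,-5.5],"turn":[0,0,0]},
    {"dp":[9,3,-5.5],"turn":[0,0,0]},
    {"dp":[10,3.4,-5.5],"turn":[0,0,0]},
    {"dp":[10,3.4,-5.5],"turn":[0,0,0]}
  ]
}}

```text
t: 17.5
tool_pos: [0.5165, -0.2905, 0.1942]
orientation: [-0.0, 0.852, -0.523, -0.0]
force: [-0.6, 0.5, 0.4]
width: 0.0004
```

```bash
python3 - <<'E'
from h import *
from station import manip
d=manip.get_image("scene"); np.savez("scene15.npz",**d); cv2.imwrite("pics/s15.png",d["img"][...,::-1])
crop(d,270,160,430,280,5,"sc15.png")
d=manip.get_image("top"); np.savez("top15.npz",**d)
crop(d,240,145,395,265,5,"tc15.png"); cv2.imwrite("pics/t15.png",d["img"][...,::-1])
print(manip.read_state())
E
```

```text
{'t': 17.6, 'qpos': array([-0.6261085 ,  0.30632043,  1.48823589,  0.00173527,  1.34977681,
        0.47101646]), 'qd': array([ 0.02859533, -0.02045303,  0.0185088 , -0.00071359,  0.00093731,
        0.00096683]), 'effort': array([-1.01653308e+00, -4.14749837e+01, -2.41272837e+01, -2.01546476e-02,
       -1.19496603e-01, -9.49438690e-03]), 'tool_pos': array([ 0.51591346, -0.28663244,  0.194519  ]), 'orientation': array([-0.00094988,  0.8531741 , -0.52162377, -0.00130056]), 'force': array([-0.55844417,  0.57368526,  0.44002101]), 'moment': array([ 0.01180031,  0.01172112, -0.01727766]), 'width': 0.0002485319414640744}
```

View pics/tc15.png

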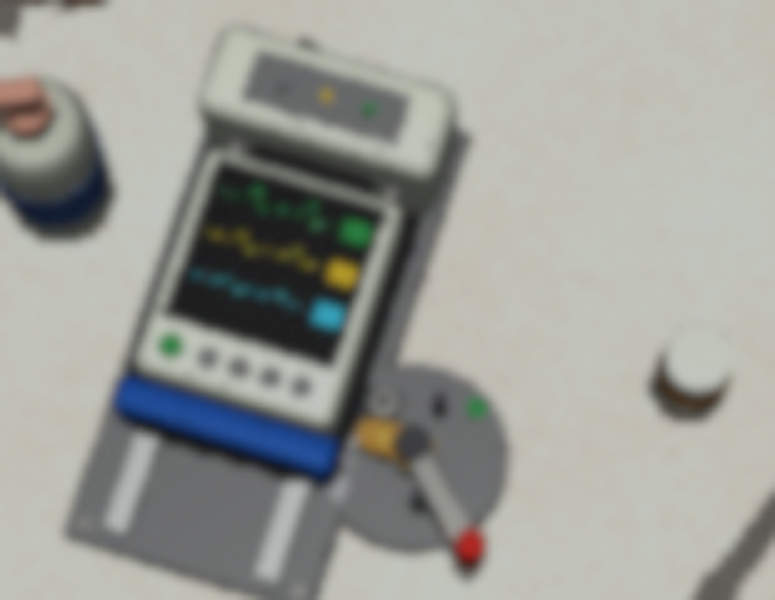

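View pics/sc15.png

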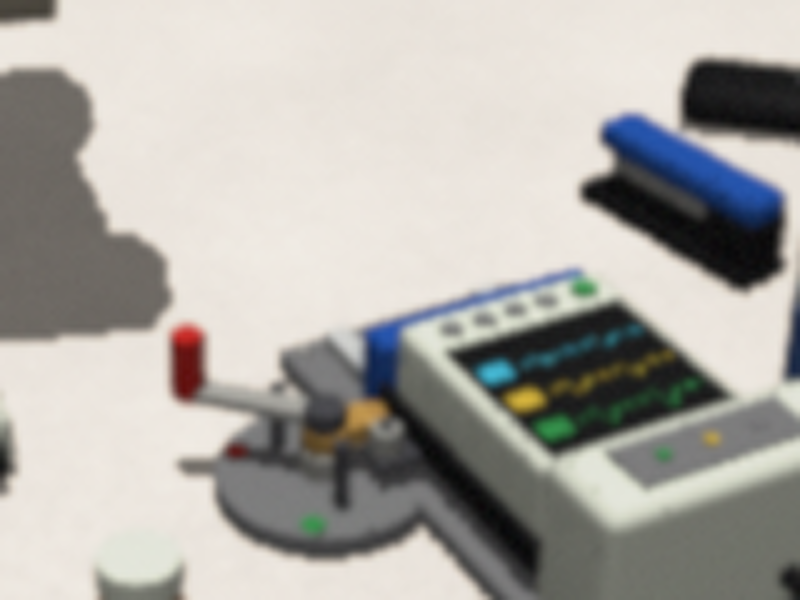

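View pics/s15.png

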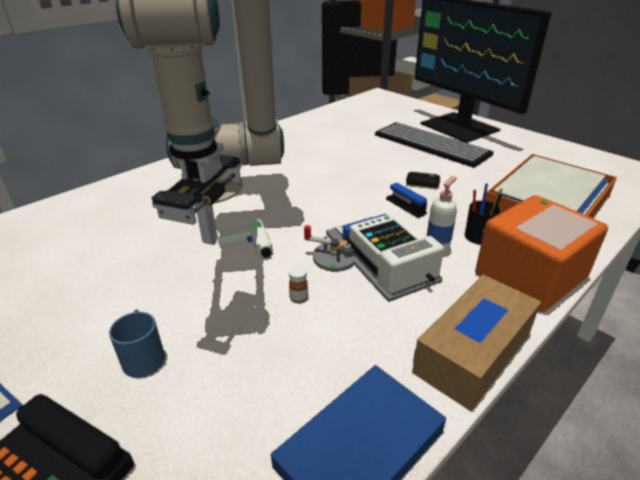

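```bash
python3 - <<'E'
from h import *
d=load("top15")
f=lambda a,b:px(d,240+a/5,145+b/5,.078)
for a,b in [((123,480),(170,345)),((310,363),(354,231)),((296,405),(342,273)),((281,449),(327,315))]:
    print((f(*b)-f(*a))[:2]@np.array([ex,ey]).T)
k=px(d,240+470/5-.4,145+543/5-.4,.08)[:2]-PIV; print(np.degrees(np.arctan2(k[1],k[0]))%360-209)
a=load("top0")["img"].astype(int);b=d["img"].astype(int)
for n,(u0,v0,u1,v1) in dict(lot=(228,155,265,192),cup=(188,142,226,182),stap=(198,215,222,270),mouse=(138,238,175,282),pill=(368,207,390,230)).items(): print(n,abs(a-b)[v0:v1,u0:u1].mean())
E
```

```text
[ 0.0798503  -0.00137605]
[ 0.07929983 -0.00106361]
[ 0.07914267 -0.00212161]
[ 0.07973663 -0.00177239]
-2.3729201967195195
lot 4.336498660822985
cup 3.1646929824561405
stap 3.746717171717172
mouse 3.5735053235053234
pill 4.971014492753623
```

The sled is 79.5 mm in, the lever is at the locked stop and the other objects have not moved. Handing in.

```bash
python3 -c "
from station import manip
print(manip.job_done())"
```

```text
the job is handed in; nothing more can be done
None
```

The monitor is back in its docking station with the cam locked behind the roller, and the job was handed in at about 17.6 s. With the fingers closed, I pushed the lever to its open stop, pushed the sled home, then pushed the lever back to its locked stop. No verdict came back, so this rests on my own checks.

- **Sled and monitor:** four marks on the monitor's screen moved 79–80 mm along the dock, and the tool stalled at about 15 N along the push. The monitor looked flat in its sled.
- **Lever:** it measured about 2° past my estimated red-dot angle, with the tool pushing at about 9 N. I take that as the locked stop, since my dock angle is only good to about 2°. The brass cam stood behind the roller.
- **Other objects:** the lotion, pen cup, stapler, mouse and pill bottle matched the first top picture. The mug and thermometer I checked only by eye in the last scene picture, and they looked unmoved.
- **Robot:** it was clear of everything, with almost no force on the tool.

One number disagreed: the finger stopped about 8 mm short of where my first estimate of the bumper face put home. The screen marks showed the full travel, so I blame that first estimate.

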